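# Proof-pull a picture frame's hanger on the spring gauge

### The arm

A 6-joint arm with a two-finger parallel gripper is mounted at the origin on the work surface. World frame = base frame: x ahead of the robot, y to its left, z up, the work surface at z = 0. Lengths are in m, angles in rad, forces in N, time in s.
With the tool pointing down it reaches from about 0.375 to 0.975 m from the base axis. Payload 3.8 kg.
Tool frame: the origin (TCP) lies at the centre of the arm's flange, where the gripper is bolted on; the fingertips stand 173 mm ahead of it and the grasp point (between the pads) lies 155 mm ahead of it (bot.tip_reach is the distance from the TCP to the fingertips, in m); z points along the fingers, y is the line along which they close (so a half turn about z gives the same grasp; the last joint's range is limited). The gripper opens to 85 mm and grips with 20 to 120 N. Pads are 22 mm wide; open, the fingers measure 114 mm over their backs; the gripper's body (76 mm by 85 mm) begins 54 mm behind the grasp point. The pads swing forward as they close: fully open they stand 13 mm farther back than shut.
Start: joints at [-1.35, 0.264, 1.604, -0, 1.274, -0.037], TCP at [0.172, -0.653, 0.405] pointing down, gripper open.
Joint ranges: [-2.63, 2.63], [-0.94, 2.18], [0.31, 2.57], [-1.31, 4.45], [0, 2.66], [-2.55, 2.55]. Speed limits (rad/s): [2.57, 2.57, 3.14, 3.14, 3.14, 3.14].

### API

Orientations are given as a rotation vector (axis times angle).
In Python, from workcell import bot gives the robot as it stands.
- The arm moves only by the tool drive_tool, never from a script. Its arguments are lists of equal length, an entry for each row: "claw": the finger opening in mm, from 0 to 85.4; "slide": the shift along the world's x, y, z each as a share of 0.5 m, from -1 to 1, a list of three; "yaw": the turn about the world's z as a share of 180 degrees, from -1 to 1. A call has 1 to 8 rows; each row is the pose to reach, as a shift and turn from the pose commanded when the call began, turning the shorter way round; what a row does not reach only later rows make up. A row lasts 1/12 s, in which the tool goes at most 41.7 mm and 7.16 degrees, less where a joint would pass 70% of its speed; a pose out of reach is approached as far as the arm can. A call with a number of a shift or a turn outside -1 to 1 is refused whole. A call with a gripper value outside its range is refused whole. The fingers move at their own pace and stop on an object; "newtons" is the grip in N (left out, the last holds). Time passes only in rows, so rows that repeat a pose let the fingers close. It gives the time, the measured TCP pose, the force, the opening and the grip force at its end, in the units of the state.
- bot.read_state(): the state, without advancing time (a new reading comes with each control period).
- bot.read_camera(name): name is "side" or "top"; returns a dict with "color" (480x640x3 uint8, red, green, blue), "depth" (480x640 float32, m along the optical axis (not along the pixel's ray), 0 where there is no reading), "mtx" (3x3 intrinsics, pixels), "k1" (the pictures are not rectified: a ray, as slopes to the right and down, at radius r is drawn at 1 + k1 r^2 times it, then the intrinsics apply), "eye" and "rotation" of the camera in the world. Camera axes: x right, y up, looking along -z (the intrinsics and any distortion apply to the point x, -y, -z); pixel columns grow to the right and rows downward; lengths in m; the calibration is good to about 2 mm. A picture is of the moment at which its call begins.
- bot.finish_job(): hands the job in; it is judged then, once.
The state is a dict: "time": time; "q": joint angles; "joint_vel": joint speeds; "joint_torque": joint torques, N m; "tool_pos": TCP position; "tcp_rot": TCP orientation; "wrist_force": force on the tool from outside, world axes, zero at the start; "torque": the same for the moment, N m; "width": opening from 0.0 (shut) to 1.0 (fully open); "grip_force": force on a finger pad.
Only numpy, scipy, OpenCV 4.12 (cv2) and the standard library are available. Lean on these libraries where they do the work, as an engineer would, in place of code of your own. Each camera call takes 0.05 s, during which the arm holds its last target. There are 200 camera calls.

### The job

Proof-test the hanger of the small empty picture frame: lay the frame flat on the test board with its hanger ring over the hook of the spring gauge. Then, pulling on the frame only, draw it out until the gauge's pointer is level with the rider clip set on the scale, no further, and hold it there for two seconds. Ease it gently back until the pointer is home at zero, leaving the frame lying hooked and the tell-tale standing at the rider; do not handle the gauge itself or disturb the other things.

Things in the scene. Friction and masses are not known exactly. Their poses are not given: they have to be found in the camera images.
- frame: the frame to test: small empty dark-wood picture frame, 150 mm (its x) by 110 mm (its y), rails 20 mm wide and 18 mm thick (z), open in the middle (110 x 70 mm), about 140 g, lying face down (z up). Origin: centre of its underside. A steel strap hanger is screwed on the upper side of the +x rail, at its middle; its ring sticks out beyond that rail in the +x direction
- ring (a point): centre of the frame's hanger ring, fixed rigidly to the frame at x = +92 mm, y = 0, z = +21 mm of the frame. Ring of 4 mm steel wire lying level, clear hole 24 mm, 32 mm outside
- board: plywood test board fixed to the table, 500 mm (x) by 150 mm (y), 12 mm thick; origin: centre of its underside. The gauge is screwed on its +x half with the hook pointing to -x; the -x half is free for the frame to lie on
- gauge: spring gauge, fixed on the board's top: grey case 170 x 44 mm, top 42 mm above the board, white scale plate on top with a line every 5 mm. x axis lies along the gauge, hook end towards -x; the spring is pulled out in the -x direction. Origin on the board's top, below the front end of the case
- hook (a point): top of the hook's upright prong, 38 mm above the board's top, on the centre line, 50 mm in front of the case at zero; moves with the draw bar. J-shaped 6 mm rod: leaves the case 22 mm above the board, drops to 8 mm, runs 33 mm towards -x and turns up as the 30 mm prong. With the frame lying on the board its ring hangs round the prong 21 mm above the board
- pointer (a point): the gauge's pointer, a black blade across the slot of the scale, fixed to the draw bar; point at its hook-side (-x) edge on the centre line, 45 mm above the board; at zero it is at x = +98 mm of the gauge, 148 mm from the prong. Axes as the gauge
- telltale (a point): the tell-tale (drag pointer), a bare steel blade in the same slot on the hook side of the pointer, which pushes it along; it stays where it was pushed. Point at its edge that touches the pointer, so it equals the pointer when they touch. Axes as the gauge
- mark (a point): the set mark: centre of the dark steel rider clip with a pointed tongue on the edge of the scale, projected on the centre line; different every time, 22 to 45 mm from zero in the pull direction (-x). The pointer is on the mark when the x of pointer and mark along the gauge agree. Axes as the gauge
- draw (a joint): pull-out of the draw bar in m: 0 = pointer at zero (home), 0.060 = end stop. Spring 180 N/m with about 1.4 N pull needed to leave zero, so about 10 N at 45 mm; it draws back by itself when eased
- frame_plain: bystander: larger empty frame without a hanger, 190 x 140 x 18 mm, lying on the table
- bradawl: bystander: wooden-handled bradawl, 110 mm long, lying on the test board beside the gauge case
- hanger_spare: bystander: spare steel strap hanger, 50 mm long, lying on the test board beside the gauge case
- screwdriver: bystander: screwdriver, 180 mm long, lying on the table
- nut_dish: bystander: white dish of walnuts, 110 mm across, 40 mm high
- loupe: bystander: round hand lens with black handle, 190 mm long, lying on the table
- screw_tin: bystander: small round aluminium screw tin, 36 mm across, 22 mm high, on the test board beside the gauge case
- pencil_cup: bystander: ceramic cup of pencils, 72 mm across, 160 mm high
Mind the look-alikes: they are no part of the job. What is shaped like the frame but green or turquoise is not meant.

How it is judged:
By the outcome, as a careful person would: the job done as asked, in the order asked, and still so for the second after the job is handed in, with the robot touching nothing.
It also fails if it takes over 67 s, if anything falls off the work surface, if the arm or the gripper's body presses on something with over 40 N, if the wrist force passes 120 N, or if a joint passes its speed limit or range.

## Working session

There is one attempt and no reset: what is moved stays moved. The work goes in short steps, Python scripts to look and compute and a tool call to move; the robot and the scene stay as the last step left them, time stands still between calls to the robot, and variables do not carry over. Pictures are saved under pics/ and viewed, at most 10 in all, crops included, and the job is handed in when it is done.

Besides the shell and the picture viewer there is one more tool, called after "Emit:" in YAML: its name, and indented under it one key for each argument. drive_tool: Moves the arm, as the interface text tells. Shift numbers are shares of 0.5 m and turn numbers shares of 180 degrees, none past 1 either way. Its arguments: {"type":"object","properties":{"claw":{"type":"array","items":{"type":"number"}},"slide":{"type":"array","items":{"type":"array","items":{"type":"number"}}},"yaw":{"type":"array","items":{"type":"number"}},"newtons":{"type":"number"}},"required":["claw","slide","yaw"]}

```bash
mkdir -p pics; cat > h.py <<'E'
import numpy as np, cv2
from workcell import bot
def grab(n):
    c=bot.read_camera(n); np.savez(f'{n}.npz',**c); return c
def load(n): return dict(np.load(f'{n}.npz'))
def px2w(c,u,v,z=None):
    """pixel -> world; at height z, or by depth if z is None"""
    K=np.array(c['mtx']);k=np.array([float(c['k1']),0,0,0])
    s=cv2.undistortPoints(np.array([[[u,v]]],float),K,k)[0,0]
    d=np.array([s[0],-s[1],-1.]);R=np.array(c['rotation'])
    if R.shape!=(3,3): R=cv2.Rodrigues(R)[0]
    e=np.array(c['eye']).ravel();w=R@d
    t=(z-e[2])/w[2] if z is not None else float(c['depth'][int(round(v)),int(round(u))])
    return e+t*w
def w2px(c,p):
    K=np.array(c['mtx']);R=np.array(c['rotation'])
    if R.shape!=(3,3): R=cv2.Rodrigues(R)[0]
    q=R.T@(np.array(p)-np.array(c['eye']).ravel());s=np.array([q[0]/-q[2],-q[1]/-q[2]])
    s=s*(1+float(c['k1'])*(s@s));return K[0,0]*s[0]+K[0,2],K[1,1]*s[1]+K[1,2]
def crop(c,x0,y0,x1,y1,f,name):
    im=cv2.resize(c['color'][y0:y1,x0:x1],None,fx=f,fy=f,interpolation=cv2.INTER_CUBIC)
    cv2.imwrite(name,im[:,:,::-1])
E
python3 - <<'E'
from h import *
for n in('top','side'):
    c=grab(n);crop(c,0,0,640,480,1,f'pics/{n}0.png');print(n,c['eye'],c['rotation'],c['mtx'],c['k1'])
s=bot.read_state();print(s['time'],s['tool_pos'],s['tcp_rot'],s['width'],bot.tip_reach)
E
```

```text
top [ 0.2348447  -0.06818641  2.01091417] [ 0.12956259 -0.13896613 -1.58281082] [[606.91056051   0.         318.53543219]
 [  0.         606.91056051 239.58648926]
 [  0.           0.           1.        ]] -0.12984150970871364
side [0.32013978 0.99114341 1.29746563] [ 0.11632247 -1.05298182 -2.77951566] [[594.18779964   0.         324.31401757]
 [  0.         594.18779964 237.36267675]
 [  0.           0.           1.        ]] 0.026497945763070022
0.1 [ 0.17203499 -0.65237827  0.40346142] [-3.11343824e+00 -4.03603155e-01  2.89335643e-04] 0.9993366723795415 0.1734
```

View pics/top0.png

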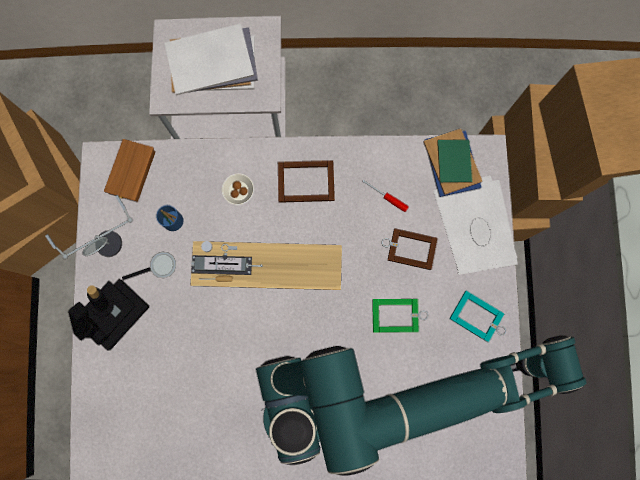

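View pics/side0.png

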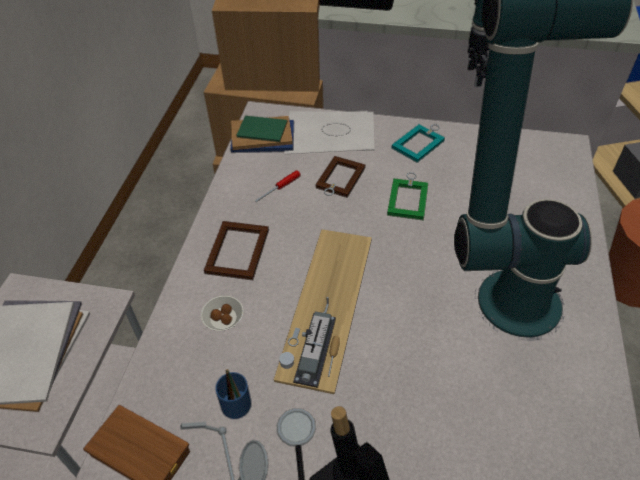

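The top view shows four frame-shaped things: dark-wood with a ring at (412,248), plain dark-wood without a ring at (306,181), green at (396,315) and turquoise at (477,316). Only (412,248) is small, dark wood and has a hanger, with its ring at (386,242). The gauge is at (222,263), with its hook near (260,265) pointing right in the image. I'll confirm both in enlarged crops.

```bash
python3 - <<'E'
from h import *
c=load('top')
a=cv2.resize(c['color'][232:298,185:345],None,fx=5,fy=5,interpolation=cv2.INTER_CUBIC)
b=cv2.resize(c['color'][224:274,376:446],None,fx=5,fy=5,interpolation=cv2.INTER_CUBIC)
im=np.zeros((330+250,800,3),np.uint8);im[:330]=a;im[330:,:350]=b
cv2.imwrite('pics/crop1.png',im[:,:,::-1])
c=load('side');crop(c,270,230,380,395,3.6,'pics/crop2.png')
E
```

```text
(no output)
```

View pics/crop1.png

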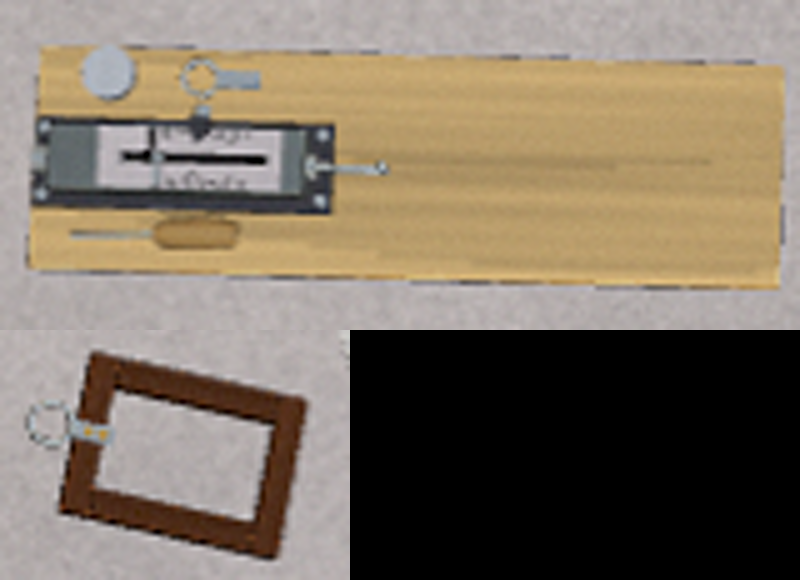

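View pics/crop2.png

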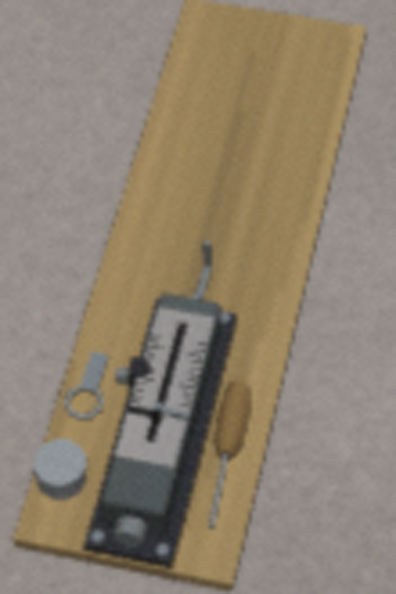

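```bash
cat >> h.py <<'E'
def cr(x,y,x0,y0,f): return (x+.5)/f-.5+x0,(y+.5)/f-.5+y0
E
python3 - <<'E'
from h import *
np.set_printoptions(precision=4,suppress=True)
t=load('top');s=load('side')
T=lambda x,y,z:px2w(t,*cr(x,y,185,232,5),z)
F=lambda x,y,z:px2w(t,*cr(x,y-330,376,224,5),z)
S=lambda x,y,z:px2w(s,*cr(x,y,270,230,3.6),z)
print('board',*[T(x,y,.012) for x,y in((40,46),(783,66),(778,288),(28,268))])
print('board side',*[S(x,y,.012) for x,y in((15,545),(185,0),(366,30),(233,587))])
f=np.array([F(x,y,.018) for x,y in((92,352),(306,400),(276,558),(60,512))]);print('frame',f)
cen=f.mean(0);ax=f[0]+f[3]-f[1]-f[2];print(cen,np.degrees(np.arctan2(ax[1],ax[0])),np.linalg.norm(ax)/2)
print('ring',F(48,424,.021))
print('side ring',px2w(s,329.5,191.5,.021))
print('hook',T(382,168,.05),S(208,243,.05))
print('pointer',T(153,160,.057),S(0.5*(130+178),410,.057))
print('rider',T(201,126,.057),S(140,366,.057))
print('case front',T(305,125,.054),T(305,195,.054))
for n,c,x,y in(('t',t,201,107),('t',t,222,263)):pass
print('depth board',px2w(t,*cr(600,120,185,232,5)),px2w(t,*cr(270,450-250,185,232,5)))
E
```

```text
board [0.5817 0.3397 0.012 ] [ 0.5603 -0.1584  0.012 ] [ 0.4119 -0.1518  0.012 ] [0.4323 0.3453 0.012 ]
board side [0.5809 0.3435 0.012 ] [ 0.561  -0.1546  0.012 ] [ 0.412  -0.1474  0.012 ] [0.4338 0.3478 0.012 ]
frame [[ 0.6135 -0.3366  0.018 ]
 [ 0.5786 -0.4797  0.018 ]
 [ 0.4723 -0.4543  0.018 ]
 [ 0.5057 -0.3112  0.018 ]]
[ 0.5425 -0.3954  0.018 ] 76.58959904029362 0.14715767441493863
ring [ 0.5645 -0.3049  0.021 ]
side ring [ 0.5632 -0.3072  0.021 ]
hook [0.4909 0.1061 0.05  ] [0.4938 0.1074 0.05  ]
pointer [0.4974 0.255  0.057 ] [0.5038 0.2534 0.057 ]
rider [0.5193 0.2237 0.057 ] [0.52   0.2212 0.057 ]
case front [0.5194 0.156  0.054 ] [0.4734 0.1559 0.054 ]
depth board [ 0.5252 -0.0358  0.0159] [0.4748 0.1832 0.0182]
```

The crops show the frame's ring at (48,424), the hook prong at (382,168), the pointer at about x=153 and the rider at x=201. That makes the draw to the mark about 30–31 mm. The dark-wood frame with the strap hanger is confirmed, and I'm moving over its far (−x) rail.

Emit:
drive_tool:
  claw: [50,50,50,50,50,50,50,50]
  slide:
    - [0.711,0.388,-0.247]
    - [0.711,0.388,-0.247]
    - [0.711,0.388,-0.247]
    - [0.711,0.388,-0.247]
    - [0.711,0.388,-0.247]
    - [0.711,0.388,-0.247]
    - [0.711,0.388,-0.247]
    - [0.711,0.388,-0.247]
  yaw: [-0.157,-0.157,-0.157,-0.157,-0.157,-0.157,-0.157,-0.157]
  newtons: 60

```text
time: 0.77
tool_pos: [0.4528, -0.4988, 0.3065]
tcp_rot: [-3.119, 0.369, 0.001]
wrist_force: [0.0, 0.2, 0.2]
width: 0.587
grip_force: 0.0
```

Emit:
drive_tool:
  claw: [50,50,50,50]
  slide:
    - [0.149,0.08,-0.053]
    - [0.149,0.08,-0.053]
    - [0.149,0.08,-0.053]
    - [0.149,0.08,-0.053]
  yaw: [0,0,0,0]

```text
time: 1.1
tool_pos: [0.5278, -0.4578, 0.2787]
tcp_rot: [-3.118, 0.362, 0.004]
wrist_force: [-0.4, -0.5, 0.0]
width: 0.587
grip_force: 0.0
```

```bash
python3 - <<'E'
from h import *
s=bot.read_state();print(s['time'],s['tool_pos'],s['tcp_rot'],s['wrist_force'])
c=grab('side');crop(c,270,100,430,220,5,'pics/s1.png')
E
```

```text
1.1 [ 0.52778954 -0.45777209  0.27871534] [-3.1182606   0.36206063  0.0044006 ] [-0.4133946  -0.48650604  0.04905475]
```

View pics/s1.png

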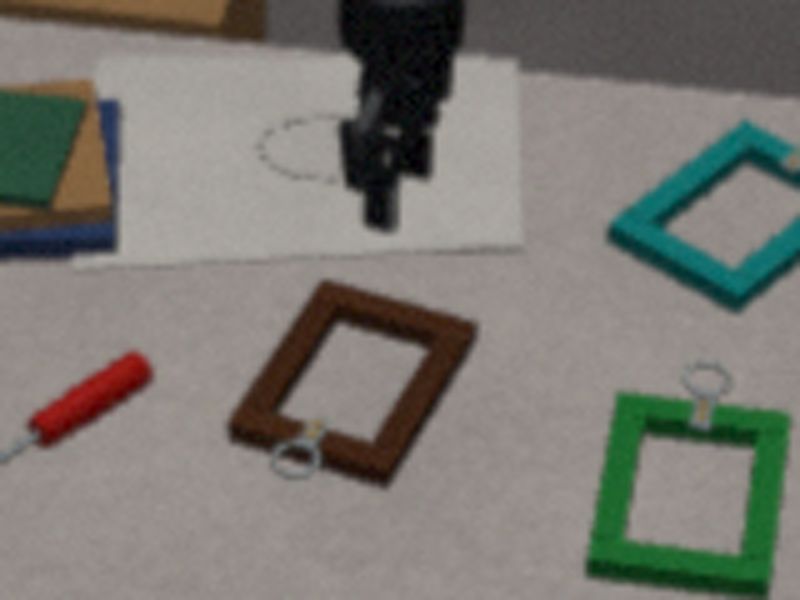

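The side view shows the fingers at (380,225), above the far rail of the dark frame at (400,305). Descending.

Emit:
drive_tool:
  claw: [50,50,50,50,50,50]
  slide:
    - [0,0,-0.07]
    - [0,0,-0.13]
    - [0,0,-0.16]
    - [0,0,-0.185]
    - [0,0,-0.203]
    - [0,0,-0.203]
  yaw: [0,0,0,0,0,0]

```text
time: 1.65
tool_pos: [0.5248, -0.4605, 0.178]
tcp_rot: [-3.118, 0.371, 0.003]
wrist_force: [-0.2, 0.5, -0.8]
width: 0.587
grip_force: 0.0
```

Emit:
drive_tool:
  claw: [18,10,10,10,10,10,10,10]
  slide:
    - [0,0,0]
    - [0,0,0]
    - [0,0,0]
    - [0,0,0]
    - [0,0,0]
    - [0,0,0]
    - [0,0,0]
    - [0,0,0]
  yaw: [0,0,0,0,0,0,0,0]

```text
time: 2.32
tool_pos: [0.5268, -0.4609, 0.1819]
tcp_rot: [3.118, -0.368, 0.004]
wrist_force: [-0.6, 0.9, 5.5]
width: 0.207
grip_force: 62.5
```

Emit:
drive_tool:
  claw: [10,10,10,10,10,10,10,10]
  slide:
    - [0,0,0.01]
    - [0,0,0.03]
    - [0,0,0.06]
    - [0,0,0.1]
    - [0,0,0.14]
    - [0,0,0.16]
    - [0,0,0.16]
    - [0,0,0.16]
  yaw: [0,0,0,0,0,0,0,0]
  newtons: 80

```text
time: 2.98
tool_pos: [0.5262, -0.4604, 0.2609]
tcp_rot: [3.119, -0.369, 0.003]
wrist_force: [-0.6, 0.3, -1.2]
width: 0.201
grip_force: 78.3
```

```bash
python3 - <<'E'
from h import *
for i in range(3):
    s=bot.read_state();print(s['time'],s['tool_pos'],s['tcp_rot'],s['wrist_force'],s['width'])
    t=grab('top')
c=grab('side')
a=cv2.resize(c['color'][130:230,290:390],None,fx=4,fy=4,interpolation=cv2.INTER_CUBIC)
b=cv2.resize(t['color'][200:300,370:470],None,fx=4,fy=4,interpolation=cv2.INTER_CUBIC)
cv2.imwrite('pics/l1.png',np.hstack([a,b])[:,:,::-1])
E
```

```text
2.9833 [ 0.52620152 -0.46042114  0.26085177] [ 3.11857572e+00 -3.68798969e-01  2.71658208e-03] [-0.57876571  0.25885572 -1.20646723] 0.20147829091679034
3.0333 [ 0.52570902 -0.45998338  0.25929858] [-3.11957345e+00  3.68821490e-01  7.68960634e-04] [-1.03294735  0.07508225 -2.06342882] 0.1993676664738627
3.0833 [ 0.5254661  -0.45972535  0.25830165] [-3.11855364e+00  3.68746442e-01  2.88773663e-03] [ 0.46284802  0.84063922 -2.61424278] 0.20360866356174556
```

View pics/l1.png

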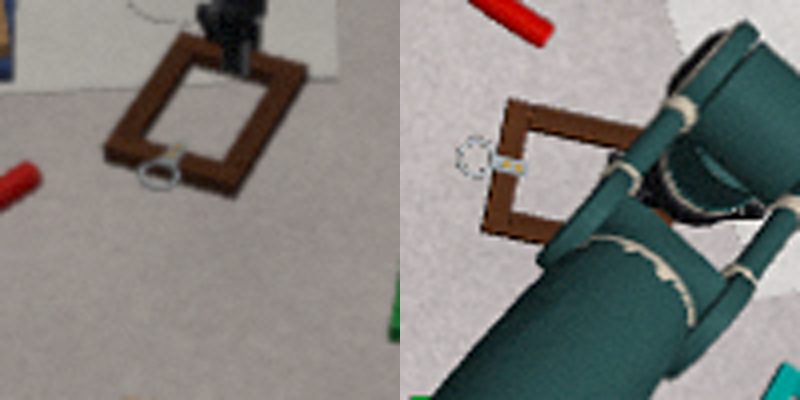

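The frame is held by its far rail, with the ring at (160,175) in the side half and (475,157) in the top half. Next I'll triangulate the ring and corners to get the tilt.

```bash
cat >> h.py <<'E'
def tri(a,b):
    """two-view point: a in top, b in side"""
    t=load('top');s=load('side');L=[]
    for c,p in((t,a),(s,b)):
        d=px2w(c,*p,0)-c['eye'];L.append((c['eye'],d/np.linalg.norm(d)))
    M=sum(np.eye(3)-np.outer(d,d) for e,d in L);r=sum((np.eye(3)-np.outer(d,d))@e for e,d in L)
    return np.linalg.solve(M,r)
E
python3 - <<'E'
from h import *
np.set_printoptions(precision=4,suppress=True)
a=lambda x,y:cr(x,y,290,130,4)
b=lambda x,y:cr(x-400,y,370,200,4)
print('ring',tri(b(475,157),a(160,175)))
print('c1',tri(b(510,99),a(105,149)))
print('c2',tri(b(483,229),a(237,181)))
t=load('top')
for z in(.06,.08,.10):print(px2w(t,*b(475,157),z),px2w(load('side'),*a(160,175),z))
E
```

```text
ring [ 0.5627 -0.3065  0.0969]
c1 [ 0.6111 -0.3378  0.0881]
c2 [ 0.5049 -0.311   0.0956]
[ 0.5696 -0.3111  0.06  ] [ 0.5696 -0.3463  0.06  ]
[ 0.5662 -0.3086  0.08  ] [ 0.5655 -0.3247  0.08  ]
[ 0.5627 -0.3061  0.1   ] [ 0.5615 -0.3031  0.1   ]
```

Emit:
drive_tool:
  claw: [10,10,10,10,10,10,10,10]
  slide:
    - [-0.003,0.03,0]
    - [-0.009,0.09,0]
    - [-0.015,0.15,0]
    - [-0.021,0.21,0]
    - [-0.027,0.27,0]
    - [-0.033,0.33,0]
    - [-0.039,0.39,0]
    - [-0.045,0.45,0]
  yaw: [0.005,0.015,0.02,0.03,0.04,0.05,0.06,0.061]

```text
time: 3.85
tool_pos: [0.5026, -0.2336, 0.2584]
tcp_rot: [-3.14, 0.067, 0.003]
wrist_force: [0.1, 0.3, -1.1]
width: 0.209
grip_force: 78.5
```

Emit:
drive_tool:
  claw: [10,10,10,10,10,10,10,10]
  slide:
    - [-0.006,0.06,0]
    - [-0.012,0.12,0]
    - [-0.018,0.18,0]
    - [-0.024,0.24,0]
    - [-0.03,0.3,0]
    - [-0.034,0.34,0]
    - [-0.036,0.363,0]
    - [-0.036,0.363,0]
  yaw: [0,0,0,0,0,0,0,0]

```text
time: 4.52
tool_pos: [0.4847, -0.0519, 0.2587]
tcp_rot: [-3.14, 0.065, 0.003]
wrist_force: [-0.5, -0.1, -1.3]
width: 0.198
grip_force: 78.6
```

```bash
python3 - <<'E'
from h import *
t=grab('top');c=grab('side')
for i in range(4):
    s=bot.read_state();print(s['time'],s['tool_pos'],s['tcp_rot'],s['wrist_force'],s['width']);bot.read_camera('top')
a=cv2.resize(c['color'][230:380,270:370],None,fx=4,fy=4,interpolation=cv2.INTER_CUBIC)
b=cv2.resize(t['color'][200:350,210:310],None,fx=4,fy=4,interpolation=cv2.INTER_CUBIC)
cv2.imwrite('pics/l2.png',np.hstack([a,b])[:,:,::-1])
E
```

```text
4.6167 [ 0.48548932 -0.05376028  0.2592329 ] [ 3.14036959e+00 -6.68095946e-02 -8.33040806e-04] [-0.60760878 -0.41238514 -1.39516021] 0.20795762926637526
4.6667 [ 0.48563871 -0.05424693  0.25938477] [ 3.14031991e+00 -6.84268466e-02 -3.64657879e-04] [ 0.79679941  0.88917683 -2.21895819] 0.20667492037930163
4.7167 [ 0.48570353 -0.05452754  0.25948901] [ 3.14040255e+00 -6.97289627e-02 -9.24197162e-05] [-0.14758617  1.01991581 -2.11688068] 0.20428296873708732
4.7667 [ 0.48574304 -0.0546625   0.25953899] [ 3.14044701e+00 -7.04165255e-02  8.58352127e-06] [ 0.69265094  0.79879378 -1.85723555] 0.20254634600270877
```

View pics/l2.png

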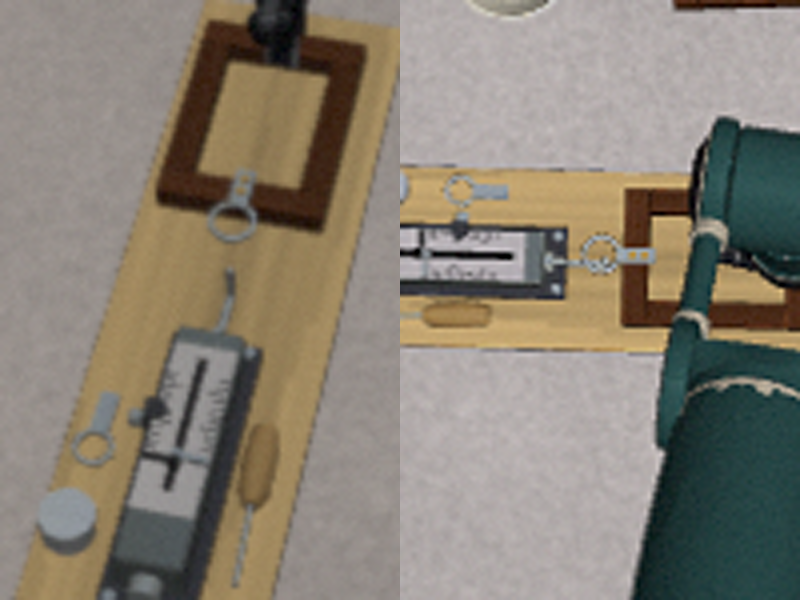

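The ring is above the hook: the ring is at (233,220) side and (602,253) top, and the hook top is at (231,272) side and about (605,264) top. Computing the offset.

```bash
python3 - <<'E'
from h import *
np.set_printoptions(precision=4,suppress=True)
a=lambda x,y:cr(x,y,270,230,4)
b=lambda x,y:cr(x-400,y,210,200,4)
print('ring',tri(b(602,253),a(233,220)))
print('hook',tri(b(605,264),a(231,272)),px2w(load('side'),*a(231,272),.05),px2w(load('top'),*b(605,264),.05))
print('far corners side',px2w(load('side'),*a(323,230),.0965),px2w(load('side'),*a(158,203),.0965))
print('+x rail edge top',px2w(load('top'),*b(625,189),.0965),px2w(load('top'),*b(623,325),.0965))
print('slot side', px2w(load('side'),*a(204,362),.057),px2w(load('side'),*a(168,488),.057),'top',px2w(load('top'),*b(528,258),.057),px2w(load('top'),*b(403,253),.057))
E
```

```text
ring [0.4923 0.1045 0.0997]
hook [0.492  0.1068 0.0468] [0.4936 0.1089 0.05  ] [0.4895 0.1065 0.05  ]
far corners side [0.436  0.1    0.0965] [0.5424 0.097  0.0965]
+x rail edge top [0.5436 0.0863 0.0965] [0.4345 0.0882 0.0965]
slot side [0.4969 0.1842 0.057 ] [0.5013 0.2755 0.057 ] top [0.4944 0.1686 0.057 ] [0.5    0.2708 0.057 ]
```

Emit:
drive_tool:
  claw: [10,10,10,10,10,10,10,10]
  slide:
    - [0,0,-0.015]
    - [0,0,-0.035]
    - [0,0,-0.055]
    - [0,0,-0.075]
    - [0,0,-0.095]
    - [0,0,-0.11]
    - [0,0,-0.12]
    - [0,0,-0.124]
  yaw: [0,0,0,0,0,0,0,0]

```text
time: 5.48
tool_pos: [0.4849, -0.0536, 0.1962]
tcp_rot: [-3.141, 0.069, 0.003]
wrist_force: [0.3, 0.2, -3.5]
width: 0.203
grip_force: 78.5
```

Emit:
drive_tool:
  claw: [10,10,10,10,10,10]
  slide:
    - [0,0,-0.003]
    - [0,0,-0.006]
    - [0,0,-0.009]
    - [0,0,-0.009]
    - [0,0,-0.009]
    - [0,0,-0.009]
  yaw: [0,0,0,0,0,0]

```text
time: 5.98
tool_pos: [0.4859, -0.0538, 0.1939]
tcp_rot: [3.141, -0.069, 0.002]
wrist_force: [-1.6, 0.1, 3.6]
width: 0.201
grip_force: 79.2
```

Emit:
drive_tool:
  claw: [10,10,10,10,10,10,10,10]
  slide:
    - [0,0,0.002]
    - [-0.0002,-0.004,0.002]
    - [-0.0004,-0.008,0.002]
    - [-0.0006,-0.012,0.002]
    - [-0.0008,-0.016,0.002]
    - [-0.001,-0.02,0.002]
    - [-0.001,-0.02,0.002]
    - [-0.001,-0.02,0.002]
  yaw: [0,0,0,0,0,0,0,0]

```text
time: 6.65
tool_pos: [0.4849, -0.0638, 0.194]
tcp_rot: [-3.141, 0.069, 0.0]
wrist_force: [-0.2, 1.9, -0.8]
width: 0.207
grip_force: 78.7
```

```bash
python3 - <<'E'
from h import *
t=grab('top');c=grab('side')
for i in range(2):
    s=bot.read_state();print(s['time'],s['tool_pos'],s['wrist_force'],s['width']);bot.read_camera('top')
a=cv2.resize(c['color'][280:380,290:350],None,fx=6,fy=6,interpolation=cv2.INTER_CUBIC)
b=cv2.resize(t['color'][240:290,190:263],None,fx=6,fy=6,interpolation=cv2.INTER_CUBIC)
o=np.zeros((600,798,3),np.uint8);o[:,:360]=a;o[:300,360:798]=b
cv2.imwrite('pics/p1.png',o[:,:,::-1])
E
```

```text
6.75 [ 0.48494246 -0.06376762  0.19406415] [-0.18755167  2.39125266 -1.01421711] 0.2002369174124953
6.8 [ 0.48494244 -0.0637469   0.19408013] [-0.43876038  2.13714533 -0.73915158] 0.20238596889933444
```

View pics/p1.png

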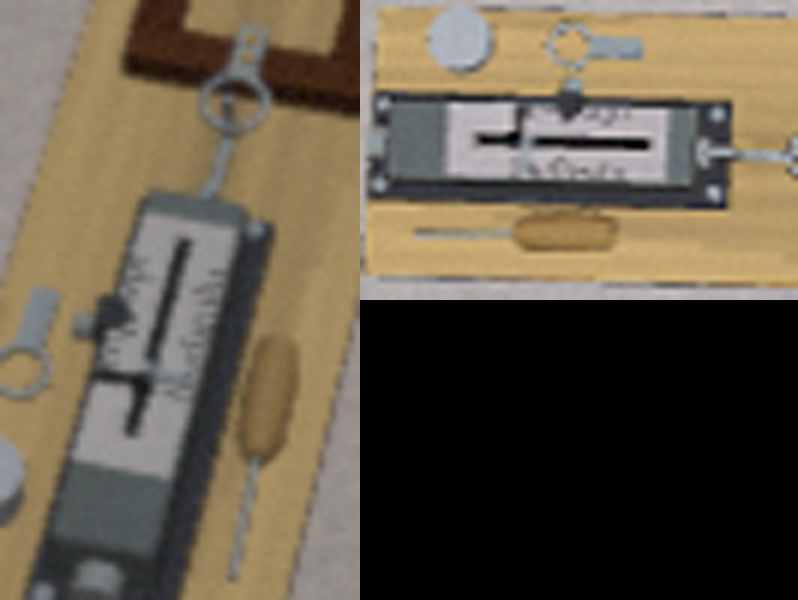

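The ring is round the prong and the pull is about 2 N. The top half shows the pointer at x≈522 and the rider at x≈570. For a finer measurement I'll rectify the scale plane and read profiles numerically.

```bash
cat >> h.py <<'E'
u=np.array([.048,.9988]);v=np.array([.9988,-.048])
def rect(c,z,s,w,o=(.498,.22)):
    mx=np.array([[w2px(c,[*(np.array(o)+a*u+b*v),z]) for a in s] for b in w],np.float32)
    g=cv2.cvtColor(c['color'],cv2.COLOR_RGB2GRAY)
    return cv2.remap(g,mx[...,0],mx[...,1],cv2.INTER_CUBIC).astype(float)
def prof(z=.057,step=.001,lo=-.05,hi=.05):
    s=np.arange(lo,hi,step)
    for n in('top','side'):
        c=load(n)
        for b0,b1 in((-.014,-.006),(.005,.010),(.011,.015),(.016,.020),(.021,.026)):
            p=rect(c,z,s,np.arange(b0,b1,.001)).mean(0)
            print(n,b0,' '.join('%d'%x for x in p))
E
python3 - <<'E'
from h import *
print(np.arange(-50,50,1))
prof()
E
```

```text
[-50 -49 -48 -47 -46 -45 -44 -43 -42 -41 -40 -39 -38 -37 -36 -35 -34 -33
 -32 -31 -30 -29 -28 -27 -26 -25 -24 -23 -22 -21 -20 -19 -18 -17 -16 -15
 -14 -13 -12 -11 -10  -9  -8  -7  -6  -5  -4  -3  -2  -1   0   1   2   3
   4   5   6   7   8   9  10  11  12  13  14  15  16  17  18  19  20  21
  22  23  24  25  26  27  28  29  30  31  32  33  34  35  36  37  38  39
  40  41  42  43  44  45  46  47  48  49]
top -0.014 120 136 151 166 177 180 179 180 179 177 175 175 175 175 176 178 179 180 180 179 179 179 178 177 175 174 173 172 173 174 174 174 173 170 165 162 162 165 171 177 180 182 181 181 179 177 177 178 179 179 178 177 175 172 169 166 163 160 158 155 152 150 153 157 164 171 178 183 186 187 186 183 178 171 165 160 157 158 159 158 158 159 160 161 162 165 171 177 182 186 186 185 184 183 182 181 180 180 180 180
top 0.005 117 131 149 167 181 188 184 179 179 180 181 184 185 187 189 189 189 189 190 190 191 190 188 188 188 189 192 194 194 195 195 193 192 191 190 190 190 190 190 191 190 191 190 189 186 183 179 177 177 178 178 180 181 182 182 180 178 177 177 179 180 182 183 183 184 184 183 183 
[... 2467 characters left out ...]
11 124 135 144 150 150 148 148 148 147 148 148 149 149 150 149 148 148 148 149 149 148 142 133 125 120 118 117 116 119 124 125 118 110 110 119 127 127 119 114 114 117 119 116 111 103 92 83 73 63 57 55 54 53 55 63 70 78 91 106 123 132 130 129 134 140 140 130 116 112 121 133 137 133 124 114 105 90 69 49 38 38 48 69 98 124 145 155 154 153 154 154 153 153 153 152 151 150
side 0.021 85 87 87 89 92 97 102 105 102 98 98 99 101 101 101 100 100 99 98 99 103 108 109 105 98 92 89 89 90 91 93 96 97 96 93 90 90 92 92 92 94 98 100 98 89 79 68 59 53 49 47 49 50 50 49 48 48 49 50 48 50 58 67 74 73 66 63 67 71 77 84 88 91 89 85 83 85 86 85 85 83 77 69 64 65 71 79 87 92 96 100 103 106 105 104 102 98 96 97 102
```

Emit:
drive_tool:
  claw: [10,10,10,10,10,10,10,10]
  slide:
    - [-0.0003,-0.006,0]
    - [-0.0006,-0.013,0]
    - [-0.001,-0.02,0]
    - [-0.0013,-0.027,0]
    - [-0.0016,-0.034,0]
    - [-0.0019,-0.04,0]
    - [-0.002,-0.042,0]
    - [-0.002,-0.042,0]
  yaw: [0,0,0,0,0,0,0,0]

```text
time: 7.52
tool_pos: [0.4839, -0.0848, 0.194]
tcp_rot: [-3.14, 0.07, 0.001]
wrist_force: [0.7, 5.7, -0.9]
width: 0.204
grip_force: 78.7
```

```bash
cat >> h.py <<'E'
def prof2(lo=-.006,hi=.03,step=.001,z=.057):
    s=np.arange(lo,hi,step);print('s',' '.join('%3d'%round(x*1000) for x in s))
    for n in('top','side'):
        c=load(n)
        for b0,b1 in((.003,.007),(.005,.010),(.011,.015),(.016,.020),(.021,.026)):
            print(n,b0,' '.join('%3d'%x for x in rect(c,z,s,np.arange(b0,b1,.001)).mean(0)))
E
python3 - <<'E'
from h import *
grab('top');grab('side')
for i in range(2):
    s=bot.read_state();print(s['time'],s['tool_pos'],s['wrist_force'],s['width']);bot.read_camera('top')
prof2()
E
```

```text
7.6167 [ 0.4838513  -0.08470848  0.19402622] [-0.27166505  5.41398244 -1.36616417] 0.20029298046857621
7.6667 [ 0.48385394 -0.08471692  0.19402883] [1.01361372 5.0933949  0.31661672] 0.2088559808070032
s  -6  -5  -4  -3  -2  -1   0   1   2   3   4   5   6   7   8   9  10  11  12  13  14  15  16  17  18  19  20  21  22  23  24  25  26  27  28  29
top 0.003 158 151 144 139 137 139 142 146 152 160 169 178 182 178 170 155 124  84  50  31  35  59  87 112 128 142 155 163 165 165 166 162 156 151 146 142
top 0.005 183 182 180 179 179 180 180 182 183 182 182 183 178 164 147 128 105  85  72  73  90 115 144 166 177 181 186 188 186 185 185 185 185 184 183 183
top 0.011 154 156 160 166 174 181 182 173 160 141 120 104  92  75  57  42  39  49  67  94 122 147 165 182 188 187 183 181 178 172 164 155 150 147 151 158
top 0.016 146 152 159 155 136 110  83  60  53  54  55  55  58  59  56  51  50  58  68  81  99 114 126 139 147 148 150 155 161 163 156 141 125 116 116 123
top 0.021  84  80  75  70  63  57  53  50  52  55  58  60  61  61  61  58  56  56  59  64  69  75  79  82  83  81  79  78  80  82  82  81  79  77  79  82
side 0.003  94  92  90  90  89  90  97 108 120 130 134 136 130 110  86  61  41  31  25  26  34  48  62  73  81  88  92  94  98 101 102 104 104  99  95  91
side 0.005 135 133 131 132 132 133 135 138 140 143 142 143 142 128 105  78  54  41  40  49  70  94 116 126 129 133 136 138 140 142 141 140 139 136 136 136
side 0.011 145 146 147 149 149 147 142 135 126 118 112 108 110 114 110  91  66  51  50  60  79 104 126 144 151 149 149 149 149 149 147 145 144 147 151 152
side 0.016 119 117 113 106  96  85  74  63  58  54  51  49  48  50  52  51  45  40  46  59  76  96 117 132 139 133 119 114 123 135 138 132 124 120 118 116
side 0.021  89  80  69  60  55  51  49  49  49  48  48  48  48  46  42  38  36  38  40  45  51  56  63  69  73  78  84  88  89  87  84  84  86  89  90  89
```

Emit:
drive_tool:
  claw: [10,10,10,10]
  slide:
    - [-0.0001,-0.003,0]
    - [-0.0002,-0.006,0]
    - [-0.0002,-0.006,0]
    - [-0.0002,-0.006,0]
  yaw: [0,0,0,0]

```text
time: 8.05
tool_pos: [0.4837, -0.0875, 0.194]
tcp_rot: [-3.139, 0.07, 0.001]
wrist_force: [1.0, 7.7, -1.0]
width: 0.204
grip_force: 78.8
```

```bash
python3 - <<'E'
from h import *
grab('top');grab('side')
s=bot.read_state();print(s['time'],s['tool_pos'],s['wrist_force'],s['width'])
prof2()
# rectified colour views at 0.1 mm, plane of the pointer
S=np.arange(-.02,.03,.000125);W=np.arange(.03,-.022,-.000125)
ims=[]
for n in('top','side'):
    c=load(n);P=np.array([[.498,.22]])
    # affine enough locally: homography from 4 corners
    q=[(S[0],W[0]),(S[-1],W[0]),(S[-1],W[-1]),(S[0],W[-1])]
    src=np.float32([w2px(c,[*(P[0]+a*u+b*v),.057]) for a,b in q]);dst=np.float32([(0,0),(399,0),(399,415),(0,415)])
    ims.append(cv2.warpPerspective(c['color'],cv2.getPerspectiveTransform(src,dst),(400,416),flags=cv2.INTER_CUBIC))
cv2.imwrite('pics/r1.png',np.hstack(ims)[:,:,::-1])
E
```

```text
8.15 [ 0.48376391 -0.0875178   0.19402976] [ 0.21184565  5.93823894 -1.14674666] 0.20779024722435596
s  -6  -5  -4  -3  -2  -1   0   1   2   3   4   5   6   7   8   9  10  11  12  13  14  15  16  17  18  19  20  21  22  23  24  25  26  27  28  29
top 0.003 156 148 141 138 137 140 145 150 157 161 164 168 159 126  80  38  21  31  59  89 111 125 137 151 157 160 163 166 165 163 164 162 158 153 146 141
top 0.005 183 181 179 177 177 177 178 180 183 183 178 173 161 137 104  78  70  87 118 148 167 175 179 184 185 183 183 184 184 184 185 186 187 186 185 184
top 0.011 155 157 160 164 172 179 181 173 160 142 119  97  80  68  63  67  81 104 128 152 171 179 181 184 185 184 181 180 178 173 166 157 150 147 151 158
top 0.016 146 154 160 156 135 108  80  57  51  54  55  52  51  53  59  64  74  88 102 115 127 133 134 137 141 143 146 152 159 162 156 142 126 117 118 126
top 0.021  82  79  75  71  64  58  53  50  50  54  57  58  58  57  57  55  55  57  61  65  70  75  78  80  81  80  78  78  78  78  78  78  78  80  81  82
side 0.003  92  91  90  93 100 108 117 124 131 131 116  95  70  48  37  30  31  42  55  64  68  72  79  85  89  91  94  95  99 103 104 104 103  97  92  88
side 0.005 135 132 131 132 133 135 138 139 143 145 134 112  86  60  45  41  49  68  93 113 122 125 128 131 133 134 136 138 140 143 142 142 140 137 135 134
side 0.011 144 145 147 149 150 148 142 133 121 110 102  88  67  48  39  41  51  73  99 122 140 148 147 148 149 149 149 149 149 149 148 146 146 148 150 151
side 0.016 116 114 110 104  94  84  74  63  57  52  48  45  44  42  40  45  60  78  99 114 119 125 132 138 139 130 117 112 121 133 137 132 126 122 119 116
side 0.021  89  80  69  60  55  50  48  48  48  49  49  49  49  49  49  46  46  53  63  71  72  66  63  66  69  75  82  87  90  89  86  85  87  88  88  88
```

View pics/r1.png

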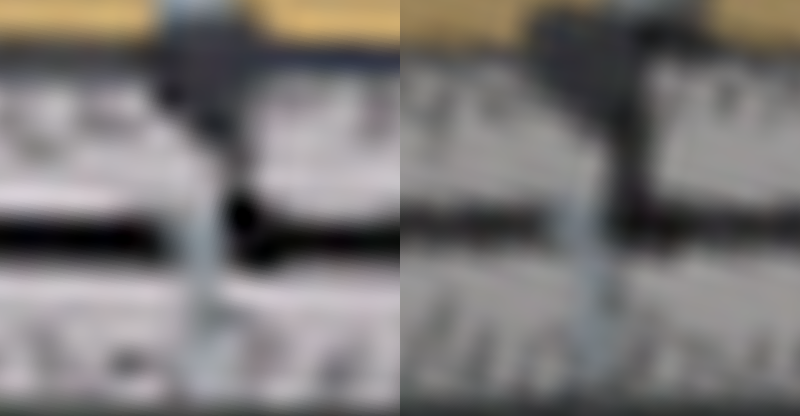

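The rectified view (8 px/mm) shows the telltale/pointer boundary at x≈226 in the top half and the rider at about x≈210. About 1.5–2 mm remains, so I'll move the last bit and hold.

Emit:
drive_tool:
  claw: [10,10,10,10,10,10,10,10]
  slide:
    - [0,-0.0017,0]
    - [-0.0001,-0.0034,0]
    - [-0.0001,-0.0034,0]
    - [-0.0001,-0.0034,0]
    - [-0.0001,-0.0034,0]
    - [-0.0001,-0.0034,0]
    - [-0.0001,-0.0034,0]
    - [-0.0001,-0.0034,0]
  yaw: [0,0,0,0,0,0,0,0]

```text
time: 8.82
tool_pos: [0.4837, -0.089, 0.194]
tcp_rot: [-3.139, 0.07, 0.001]
wrist_force: [0.0, 9.0, -1.0]
width: 0.209
grip_force: 78.8
```

```bash
python3 - <<'E'
from h import *
grab('top');grab('side')
s=bot.read_state();print(s['time'],s['tool_pos'],s['wrist_force'],s['width'])
prof2(lo=-.004,hi=.018)
E
```

```text
8.9167 [ 0.48366329 -0.08904704  0.19396803] [0.21970069 7.4859183  0.15517874] 0.20278932005184022
s  -4  -3  -2  -1   0   1   2   3   4   5   6   7   8   9  10  11  12  13  14  15  16  17
top 0.003 139 137 142 150 157 165 171 168 154 135 110  82  58  43  40  52  72  96 115 128 139 153
top 0.005 177 176 178 180 180 180 180 170 145 114  85  69  70  83 105 127 149 168 181 182 180 182
top 0.011 161 165 172 180 181 171 158 138 110  81  61  57  69  95 124 150 167 180 189 189 184 182
top 0.016 158 155 136 110  83  61  55  57  56  53  52  53  58  64  73  87 102 115 128 133 133 137
top 0.021  74  70  64  58  52  49  50  54  59  61  61  61  60  58  56  56  58  61  66  71  76  80
side 0.003 101 108 117 126 130 125 117 104  84  64  45  31  29  32  34  40  50  64  77  87  92  94
side 0.005 135 137 138 140 142 137 130 122 104  80  56  40  40  50  64  79  96 114 126 131 134 135
side 0.011 147 148 149 147 141 134 121 101  81  61  43  34  35  46  63  86 111 129 143 148 147 149
side 0.016 112 105  94  85  75  64  58  51  45  40  39  41  44  55  76 101 124 133 129 126 131 138
side 0.021  68  61  57  53  51  51  51  51  51  50  48  48  48  47  50  59  68  75  74  68  65  68
```

Pointer edge at about 6.0 and rider at about 6.3 on my scale axis, so it is on the mark. Holding.

Emit:
drive_tool:
  claw: [10,10,10,10,10,10,10,10]
  slide:
    - [0,0,0]
    - [0,0,0]
    - [0,0,0]
    - [0,0,0]
    - [0,0,0]
    - [0,0,0]
    - [0,0,0]
    - [0,0,0]
  yaw: [0,0,0,0,0,0,0,0]

```text
time: 9.58
tool_pos: [0.4837, -0.089, 0.194]
tcp_rot: [-3.139, 0.07, 0.001]
wrist_force: [1.2, 7.5, 0.6]
width: 0.206
grip_force: 78.8
```

Emit:
drive_tool:
  claw: [10,10,10,10,10,10,10,10]
  slide:
    - [0,0,0]
    - [0,0,0]
    - [0,0,0]
    - [0,0,0]
    - [0,0,0]
    - [0,0,0]
    - [0,0,0]
    - [0,0,0]
  yaw: [0,0,0,0,0,0,0,0]

```text
time: 10.25
tool_pos: [0.4837, -0.089, 0.194]
tcp_rot: [-3.139, 0.07, 0.001]
wrist_force: [0.5, 7.6, -0.8]
width: 0.205
grip_force: 78.8
```

Emit:
drive_tool:
  claw: [10,10,10,10,10,10,10,10]
  slide:
    - [0,0,0]
    - [0,0,0]
    - [0,0,0]
    - [0,0,0]
    - [0,0,0]
    - [0,0,0]
    - [0,0,0]
    - [0,0,0]
  yaw: [0,0,0,0,0,0,0,0]

```text
time: 10.92
tool_pos: [0.4837, -0.089, 0.194]
tcp_rot: [-3.139, 0.07, 0.001]
wrist_force: [0.5, 7.2, -0.9]
width: 0.207
grip_force: 78.8
```

Emit:
drive_tool:
  claw: [10,10,10,10,10,10,10,10]
  slide:
    - [0,0,0]
    - [0,0,0]
    - [0,0,0]
    - [0,0,0]
    - [0,0,0]
    - [0,0,0]
    - [0,0,0]
    - [0,0,0]
  yaw: [0,0,0,0,0,0,0,0]

```text
time: 11.58
tool_pos: [0.4837, -0.089, 0.194]
tcp_rot: [-3.139, 0.07, 0.001]
wrist_force: [0.1, 7.0, -0.4]
width: 0.204
grip_force: 78.8
```

```bash
python3 - <<'E'
from h import *
grab('top');grab('side')
s=bot.read_state();print(s['time'],s['tool_pos'],s['wrist_force'],s['width'])
prof2(lo=-.004,hi=.018)
E
```

```text
11.6833 [ 0.48368022 -0.08902126  0.19399407] [ 0.83309895  7.60034253 -0.85791963] 0.20578308503999274
s  -4  -3  -2  -1   0   1   2   3   4   5   6   7   8   9  10  11  12  13  14  15  16  17
top 0.003 139 138 142 151 160 167 174 170 155 135 110  80  54  38  37  50  72  98 117 129 140 152
top 0.005 176 175 178 181 182 182 182 172 146 114  85  68  67  79 102 126 151 172 185 184 180 181
top 0.011 161 166 173 180 180 171 158 138 110  80  59  54  67  93 123 150 169 184 193 191 185 181
top 0.016 158 153 133 108  82  60  53  55  54  51  50  53  59  65  75  90 103 116 128 133 133 135
top 0.021  74  69  62  55  50  47  48  52  56  59  60  60  59  56  55  55  57  61  66  71  75  78
side 0.003 104 111 118 125 127 123 116 104  84  64  45  32  29  31  36  44  56  70  81  89  93  94
side 0.005 136 137 137 139 141 138 131 123 105  82  61  45  41  48  62  78  96 114 126 130 133 135
side 0.011 146 148 149 147 141 133 118  98  80  62  45  36  37  47  62  84 109 127 141 148 147 148
side 0.016 108 101  91  83  75  65  60  54  48  43  42  41  44  55  78 104 126 136 132 128 132 138
side 0.021  70  62  58  53  49  48  48  50  51  51  49  48  49  47  49  57  67  73  72  66  64  67
```

Emit:
drive_tool:
  claw: [10,10,10,10,10,10,10,10]
  slide:
    - [0.0001,0.002,0]
    - [0.0003,0.006,0]
    - [0.0005,0.01,0]
    - [0.0007,0.014,0]
    - [0.0009,0.018,0]
    - [0.0011,0.022,0]
    - [0.0013,0.026,0]
    - [0.0015,0.03,0]
  yaw: [0,0,0,0,0,0,0,0]

```text
time: 12.35
tool_pos: [0.4846, -0.0744, 0.1941]
tcp_rot: [3.141, -0.068, 0.0]
wrist_force: [-0.5, 3.2, -1.0]
width: 0.205
grip_force: 78.7
```

Emit:
drive_tool:
  claw: [10,10,10,10,10,10,10,10]
  slide:
    - [0.0002,0.004,0]
    - [0.0004,0.008,0]
    - [0.0006,0.012,0]
    - [0.0008,0.016,0]
    - [0.001,0.02,0]
    - [0.0012,0.024,0]
    - [0.0014,0.028,0]
    - [0.0016,0.032,0]
  yaw: [0,0,0,0,0,0,0,0]

```text
time: 13.02
tool_pos: [0.4854, -0.0584, 0.1941]
tcp_rot: [3.14, -0.068, 0.0]
wrist_force: [-0.8, -0.7, -0.6]
width: 0.208
grip_force: 78.8
```

Emit:
drive_tool:
  claw: [10,10,10,10,10,10,10]
  slide:
    - [0.0001,0.002,0]
    - [0.0002,0.004,0]
    - [0.0002,0.006,0]
    - [0.0003,0.007,0]
    - [0.0003,0.007,0]
    - [0.0003,0.007,0]
    - [0.0003,0.007,0]
  yaw: [0,0,0,0,0,0,0]

```text
time: 13.6
tool_pos: [0.4856, -0.0549, 0.1941]
tcp_rot: [-3.141, 0.069, -0.0]
wrist_force: [-0.3, 1.4, -0.3]
width: 0.202
grip_force: 78.7
```

```bash
python3 - <<'E'
from h import *
grab('top');grab('side')
s=bot.read_state();print(s['time'],s['tool_pos'],s['wrist_force'],s['width'])
prof2(lo=-.004,hi=.043)
E
```

```text
13.7 [ 0.48557968 -0.05492996  0.1941192 ] [ 0.82851642  0.27311553 -1.90642967] 0.20682238918426174
s  -4  -3  -2  -1   0   1   2   3   4   5   6   7   8   9  10  11  12  13  14  15  16  17  18  19  20  21  22  23  24  25  26  27  28  29  30  31  32  33  34  35  36  37  38  39  40  41  42
top 0.003 141 139 142 148 156 163 171 175 175 172 167 163 159 156 153 154 155 156 157 158 158 160 161 161 161 164 165 163 162 159 155 153 152 148 144 142 136 119  98  77  62  56  62  77  96 115 134
top 0.005 177 176 176 178 179 180 180 180 179 179 178 177 176 175 176 178 180 182 183 183 183 182 182 181 181 182 182 183 183 183 183 185 188 190 185 181 172 151 119  90  72  77  99 128 155 173 185
top 0.011 160 165 172 178 179 171 157 140 120 101  88  86  94 111 131 152 166 179 187 187 183 181 182 183 182 180 177 172 165 157 150 149 154 160 163 167 166 153 120  80  50  50  75 111 145 166 179
top 0.016 160 157 138 111  83  59  52  53  52  50  51  54  60  65  74  87  99 110 122 128 130 134 140 144 149 155 161 162 155 140 124 116 119 128 137 146 153 150 131 100  74  68  83 111 141 163 177
top 0.021  76  72
[... 475 characters left out ...]
134 134 134 136 138 140 142 142 140 139 135 134 134 132 128 122 104  81  60  46  46  57  74  93 114 131
side 0.011 146 148 148 147 142 132 123 115 112 113 119 129 135 130 117 110 117 130 141 145 146 148 149 148 147 148 149 149 148 146 145 147 149 150 152 145 127 104  79  58  48  53  70  96 122 138 148
side 0.016 111 105  94  84  74  63  54  50  49  49  53  61  69  79  93 109 125 133 130 128 132 138 138 129 117 113 122 133 137 132 124 121 118 116 116 123 125 111  86  61  49  50  66  93 123 148 157
side 0.021  68  59  54  50  48  48  48  48  48  47  45  46  46  46  49  58  67  73  72  66  63  67  73  79  85  88  90  87  83  82  86  89  89  88  87  87  86  81  74  69  70  75  80  87  94 101 105
```

The pointer is home, with its centre at 36.4 and 28.9 mm of travel against the 28.5–28.8 mm I estimate for the mark. Releasing and lifting clear.

Emit:
drive_tool:
  claw: [24,30,40,46,46,46]
  slide:
    - [0,0,0]
    - [0,0,0]
    - [0,0,0]
    - [0,0,0]
    - [0,0,0]
    - [0,0,0]
  yaw: [0,0,0,0,0,0]

```text
time: 14.2
tool_pos: [0.4856, -0.0549, 0.1942]
tcp_rot: [3.141, -0.069, 0.0]
wrist_force: [-1.0, 0.4, -0.7]
width: 0.537
grip_force: 0.0
```

Emit:
drive_tool:
  claw: [46,46,46,46,46,46,46,46]
  slide:
    - [0,0,0.01]
    - [0,0,0.03]
    - [0,0,0.06]
    - [0,0,0.1]
    - [0,0,0.15]
    - [0,0,0.2]
    - [0,-0.07,0.25]
    - [0,-0.15,0.25]
  yaw: [0,0,0,0,0,0,0,0]

```text
time: 14.87
tool_pos: [0.4878, -0.1295, 0.326]
tcp_rot: [3.139, -0.061, 0.016]
wrist_force: [2.5, 0.1, 0.2]
width: 0.54
grip_force: 0.0
```

Emit:
drive_tool:
  claw: [46,46,46,46,46,46,46,46]
  slide:
    - [0,-0.08,0]
    - [0,-0.16,0]
    - [0,-0.24,0]
    - [0,-0.32,0]
    - [0,-0.4,0]
    - [0,-0.4,0]
    - [0,-0.4,0]
    - [0,-0.4,0]
  yaw: [0,0,0,0,0,0,0,0]

```text
time: 15.53
tool_pos: [0.4853, -0.3298, 0.3195]
tcp_rot: [-3.14, 0.07, 0.0]
wrist_force: [-0.5, 1.0, 0.3]
width: 0.539
grip_force: 0.0
```

```bash
python3 - <<'E'
from h import *
t=grab('top');c=grab('side')
s=bot.read_state();print(s['time'],s['tool_pos'],s['wrist_force'],s['width'])
a=cv2.resize(c['color'][230:380,275:375],None,fx=4,fy=4,interpolation=cv2.INTER_CUBIC)
b=cv2.resize(t['color'][190:340,188:288],None,fx=4,fy=4,interpolation=cv2.INTER_CUBIC)
cv2.imwrite('pics/end.png',np.hstack([a,b])[:,:,::-1])
E
```

```text
15.6333 [ 0.48550866 -0.32864996  0.31928012] [-0.58300698  0.67285119 -0.61894992] 0.5374800258834063
```

View pics/end.png

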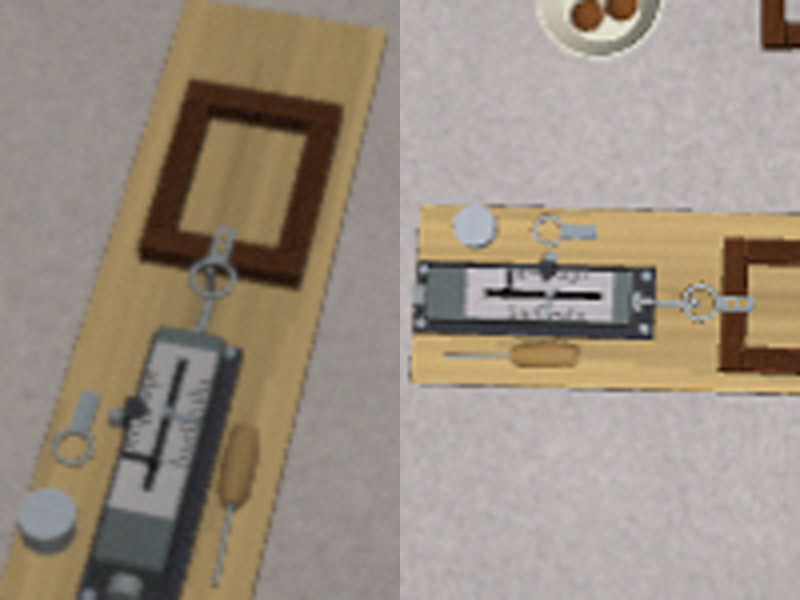

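The frame lies flat with its ring round the prong: (212,278) side, (700,302) top. The black pointer is home at (510,280) in the top view, and the steel tell-tale stands level with the rider at (548,295). Nothing else has moved, so I'm handing it in.

```bash
python3 -c "
from workcell import bot
print(bot.finish_job())"
```

```text
the job is handed in; nothing more can be done
None
```

The frame was hooked, pulled about 28.9 mm to the rider (my estimate for the mark was 28.5–28.8 mm), held for over 2 s and eased back to zero; it lies hooked with the tell-tale at the rider, and the job is handed in (no verdict came back).

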